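Shut and pin the gas valve

ROBOT

A 7-joint arm with a two-finger parallel gripper is mounted at the origin on the work surface. World frame = base frame: x ahead of the robot, y to its left, z up, the work surface at z = 0. Lengths are in m, angles in rad, forces in N, time in s.
With the tool pointing down it reaches from about 0.425 to 0.875 m from the base axis. Payload 8.4 kg.
Tool frame: the origin (TCP) lies at the very end of the fingers, on their centre line; the grasp point (between the pads) lies 19 mm behind it (robot.grasp_offset is the distance from the TCP to the grasp point, in m); z points along the fingers, y is the line along which they close (so a half turn about z gives the same grasp; the last joint's range is limited). The gripper opens to 87 mm and grips with 3 to 60 N. Pads are 19 mm wide; open, the fingers measure 117 mm over their backs; the gripper's body (75 mm by 190 mm) begins 51 mm behind the grasp point.
Start: joints at [1.078, 0.333, 0.04, 1.465, -0.013, 1.343, -0.059], TCP at [0.249, -0.6, 0.223] pointing down, gripper open.
Joint ranges: [-2.58, 2.58], [-0.38, 2.09], [-1.3, 1.39], [0.25, 2.4], [-1.5, 4.64], [0.08, 2.09], [-2.65, 2.65]. Speed limits (rad/s): [2.22, 2.22, 2.79, 2.79, 3.14, 3.14, 3.14].

INTERFACE

Orientations are given as a unit quaternion [x, y, z, w].
In Python, from workcell import robot gives the robot as it stands.
- The arm moves only by the tool servo_tool, never from a script. Its argument "rows" is a list of rows, each a list of 6 numbers: the shift along the tool's x, y, z in cm, then the turn, a rotation vector about the tool's x, y, z in degrees. In form: [[x, y, z, ax, ay, az], ...]. A call has 1 to 10 rows; each row is the pose to reach, as a shift and turn from the pose commanded when the call began, along the tool's axes at that moment; what a row does not reach only later rows make up. A row lasts 1/8 s, in which the tool goes at most 62.5 mm and 10.7 degrees, less where a joint would pass 70% of its speed; a pose out of reach is approached as far as the arm can. A call with a gripper value outside its range is refused whole. "fingers" is the closure, from -1 (fully open) to 1 (shut), set as the call begins (left out, the last holds). The fingers move at their own pace and stop on an object; the grip force is fixed at half the most. Time passes only in rows, so rows that repeat a pose let the fingers close. It gives the time, the measured TCP pose, the force, the opening and the grip force at its end, in the units of the state.
- robot.read_state(): the state, without advancing time (a new reading comes with each control period).
- robot.capture(name): name is "scene" or "top" or "wrist"; returns the picture (420x560x3 uint8, red, green, blue); there is no depth.
- robot.calibration(name): a dict with "fx", "fy", "cx", "cy" (pixels), "R" (3x3) and "t" (3): a world point X has camera coordinates R X + t. Camera axes: x right, y down, z forward; pixel columns grow to the right and rows downward; lengths in m; the calibration is good to about 2 mm. The wrist camera is an equidistant fisheye: a pixel r from the principal point sees the ray r / f radians off the axis. A picture is of the moment at which its call begins: read the wrist's pose just before it. calibration takes no time and is no camera call; for the wrist camera it gives the pose at the moment of the call.
- robot.close_job(): hands the job in; it is judged then, once.
Trained networks look in the newest picture that a camera, given by its name, has taken for a name from the list of things; names that differ only in an ending like _2 or _b are one class to them, and where a whole thing is asked for, a point or a joint stands for the part that bears it (a point fixed in the world has none). Each returns a list of dicts, best first, with "p" (0 to 1); they miss things now and then, are a little off and sometimes report something else, mostly with a low value. They report only what shows in the picture. A call takes as long as a camera call.
- robot.spot_in(camera, name): "location" ([row, column] in pixels, amid what is visible of it).
- robot.mark_of(camera, name): "location" ([row, column] in pixels: a listed point, or the origin of a listed thing).
The state is a dict: "time": time; "qpos": joint angles; "qd": joint speeds; "joint_torque": joint torques, N m; "eef_pos": TCP position; "orientation": TCP orientation; "force": force on the tool from outside, world axes, zero at the start; "wrist_torque": the same for the moment, N m; "width": finger opening in m; "gripper_force": force on a finger pad.
Only numpy, scipy, OpenCV 4.12 (cv2) and the standard library are available. Lean on these libraries where they do the work, as an engineer would, in place of code of your own. Each camera call takes 0.05 s, during which the arm holds its last target. There are 200 camera calls.

TASK

The mass spectrometer is going to be serviced, so lock off its gas: swing the lever of the bench ball valve fully shut, down into the U of the locking bracket. Then take the lock pin (the longer of the two headed steel pins lying on the bench) and work it by feel through bracket, lever and bracket, pushed fully home so that its head sits against the bracket. Let go, and leave the other things on the bench where they are.

Things in the scene. Friction and masses are not known exactly. Their poses are not given: they have to be found in the camera images.
- valve: Gas point, fixed: brass ball valve on a vertical riser on a foot 120 x 110 x 10 mm. Origin: centre of the foot's underside on the bench; z up along the riser, yaw varies. Level stem 100 mm up, along -y; the lever on it swings in the plane y = -45 mm. An elbow, level pipe (at +y) and gauge (dial centre at x 0, y 52 mm, to 246 mm high) stand above the riser: keep the hand clear of them.
- lever (a joint): Lever angle, rad: 0 = open, lever upright; grows as it swings down to the valve's +x; 1.571 = level in the bracket, its hole in line with the bracket's holes; 1.635 = shut, down at its worn stop, where its hole hangs 3.5 mm too low. Stiff hinge (0.25 N m: 2 to 4 N at the grip, 6 N at the hole); stays where it is left. The pin's long taper, pushed in firmly (about 10 N), lifts it into line.
- lever_grip (a point): Middle of the lever's black sleeve, 106 mm from the stem axis. Sleeve 20 mm wide in the plane of swing, 12 mm thick along the stem, 52 mm long. Lever: flat steel bar 16 x 6 mm, 132 mm from stem to end, with an eye 30 mm wide, 55 mm from the stem, with an 11.5 mm hole for the pin. The point's z points outward along the lever, its y is the valve's y.
- lock_hole (a point): Centre of the outer cheek's hole on that cheek's outer (-y) face; 55 mm to +x, 55 mm to -y of the riser axis, 100 mm above the bench. Axes parallel to the valve's: y is the hole axis; the pin goes in here, moving to +y, through outer cheek (0 to 5 mm), lever (7 to 13) and inner cheek (15 to 20). Nothing stands above the cheeks' top edge, 25 mm above the hole's centre, when the lever is shut.
- inner_hole (a point): Locking bracket: a folded steel U, open at the top, that takes the shut lever; the sheet-steel cheeks are 40 mm wide, 50 mm high, 5 mm thick, with 11.5 mm holes, 1 mm chamfers on the -y side. This point is the centre of the inner cheek's hole on its -y face, 15 mm along +y from lock_hole. A plate joins this cheek to the valve. Nothing stands behind its hole.
- pin: Lock pin, plain steel, about 40 g: shank 10 mm diameter and 52 mm long, the last 10 mm tapering to 3 mm at the tip; flat round head 16 mm diameter, 5 mm thick. Origin on the axis at the underside of the head; x points along the axis to the tip. It lies on the bench, resting on the rim of its head, so that its tip points down by 4 degrees.
- short_pin: A shorter pin of the same make, not for this job: shank 10 mm diameter, 24 mm long, the same head. Origin and x as for the lock pin.
- wrench: Open-ended steel wrench lying on the bench, about 180 mm long along its x. Leave it.
- amber: Amber glass bottle, 86 mm diameter, 180 mm high, red cap. Origin under its centre. Leave it.
- jar: Clear glass jar, 76 mm diameter, 120 mm high, red lid. Origin under its centre. Leave it.
- cup: Paper cup, 72 mm wide at the rim, 88 mm high. Origin under its centre. Leave it.
- mouse: Black computer mouse, 62 mm across, 34 mm high. Leave it.
- union_nut: Brass hex union nut standing on the bench, 33 mm across, 30 mm high. Leave it.

How it is judged:
On the way:
1. the lever is swung fully shut (value of joint lever above 1.53 rad), for 0.2 s.
At the end, for the whole second after the job is handed in: The lever is shut (1.53 rad or more) and the lock pin lies through both cheeks of the bracket and the lever, its head within 4.5 mm of the outer cheek's hole mouth and its axis within 7 degrees of the hole's, at rest (value of joint lever above 1.53 rad and distance between pin and lock_hole below 0.0045 m and angle between the x axis of pin and the y axis of lock_hole, either way round below 0.12 rad and linear speed of pin below 0.02 m/s); the robot touches nothing.
It fails at once if another thing on the bench is shoved away (more than 40 mm) (distance of any of short_pin, wrench, amber, jar, cup, mouse, union_nut from where it was at the start of the episode above 0.04 m).
It also fails if it takes over 69 s, if anything falls off the work surface, if the arm or the gripper's body presses on something with over 40 N, if the wrist force passes 120 N, or if a joint passes its speed limit or range.

## Working session

There is one attempt and no reset: what is moved stays moved. The work goes in short steps, Python scripts to look and compute and a tool call to move; the robot and the scene stay as the last step left them, time stands still between calls to the robot, and variables do not carry over. Pictures are saved under pics/ and viewed, at most 10 in all, crops included, and the job is handed in when it is done.

Besides the shell and the picture viewer there is one more tool, called after "Request:" as name(argument=value, ...) on one line, values as JSON. servo_tool: Moves the arm, as the interface text tells. Its arguments: {"type":"object","properties":{"rows":{"type":"array","items":{"type":"array","items":{"type":"number"}}},"fingers":{"type":"number"}},"required":["rows"]}

```bash
mkdir -p pics; ls; cat > h.py <<'E'
import numpy as np, cv2
from workcell import robot
from scipy.spatial.transform import Rotation as Ro
def snap(n,f=None):
    c=robot.calibration(n); im=robot.capture(n)
    if f: cv2.imwrite('pics/'+f,cv2.cvtColor(im,cv2.COLOR_RGB2BGR))
    return im,c
def ray(c,rc):
    u=(rc[1]-c['cx'])/c['fx'];v=(rc[0]-c['cy'])/c['fy'];return u,v
def world_ray(n,c,rc):
    u,v=ray(c,rc)
    if n=='wrist':
        r=np.hypot(u,v);d=np.array([u/r*np.sin(r),v/r*np.sin(r),np.cos(r)]) if r>1e-9 else np.array([0,0,1.])
    else: d=np.array([u,v,1.]);d/=np.linalg.norm(d)
    R=np.array(c['R']);t=np.array(c['t']);return -R.T@t,R.T@d
def tri(rays):
    A=np.zeros((3,3));b=np.zeros(3)
    for o,d in rays:
        P=np.eye(3)-np.outer(d,d);A+=P;b+=P@o
    x=np.linalg.solve(A,b);return x,[round(1e3*np.linalg.norm((np.eye(3)-np.outer(d,d))@(x-o)),1) for o,d in rays]
def plane(r,z):
    o,d=r;return o+d*(z-o[2])/d[2]
def proj(n,c,X):
    p=np.array(c['R'])@X+np.array(c['t'])
    if n=='wrist':
        th=np.arctan2(np.hypot(p[0],p[1]),p[2]);k=th/np.hypot(p[0],p[1]);u,v=p[0]*k,p[1]*k
    else:u,v=p[0]/p[2],p[1]/p[2]
    return np.array([c['cy']+c['fy']*v,c['cx']+c['fx']*u])
def rel(p,R):
    """target TCP pos p, R(matrix) -> row from present pose"""
    s=robot.read_state();R0=Ro.from_quat(s['orientation']).as_matrix()
    return np.round(np.r_[100*R0.T@(np.array(p)-s['eef_pos']),np.degrees(Ro.from_matrix(R0.T@R).as_rotvec())],2)
E
python3 - <<'E'
from h import *
s=robot.read_state();print({k:np.round(v,3) for k,v in s.items()})
for n in ['scene','top','wrist']:
    im,c=snap(n,n+'0.png')
    print(n,c['fx'],-np.array(c['R']).T@c['t'],np.round(c['R'],2).tolist())
    for t in ['valve','lever_grip','lock_hole','inner_hole','pin','short_pin','wrench','amber','jar','cup','mouse','union_nut']:
        print(t,[(np.round(d['location']),round(d['p'],2)) for d in robot.mark_of(n,t)[:2]])
E
```

```text
pics
{'time': np.float64(0.0), 'qpos': array([ 1.078,  0.334,  0.04 ,  1.466, -0.013,  1.343, -0.058]), 'qd': array([-0.001,  0.001,  0.002, -0.001, -0.   ,  0.001,  0.001]), 'joint_torque': array([ 1.0000e-03, -6.5636e+01,  1.3360e+00, -4.0380e+01, -6.0000e-02,
        4.5000e-02,  0.0000e+00]), 'eef_pos': array([ 0.249, -0.6  ,  0.222]), 'orientation': array([ 0.981,  0.196, -0.   , -0.001]), 'force': array([ 1.141, -0.365, -0.075]), 'wrist_torque': array([ 0.023, -0.011,  0.03 ]), 'gripper_force': np.float64(0.0), 'width': np.float64(0.087)}
scene 402.68805738916615 [1.26865329 0.13289278 0.81722823] [[-0.19, 0.98, -0.01], [0.69, 0.12, -0.71], [-0.7, -0.14, -0.7]]
valve [(array([208., 293.]), 0.62)]
lever_grip [(array([170., 274.]), 0.42)]
lock_hole [(array([192., 274.]), 0.61)]
inner_hole [(array([191., 281.]), 0.88), (array([293., 269.]), 0.51)]
pin [(array([233., 198.]), 0.49)]
short_pin [(array([198., 228.]), 0.59)]
wrench [(array([189., 161.]), 0.8)]
amber [(array([281., 447.]), 0.92)]
jar [(array([228., 448.]), 0.93)]
cup [(array([315., 396.]), 0.84)]
mouse [(array([291., 27
[... 266 characters left out ...]
(array([240., 286.]), 0.65)]
inner_hole [(array([243., 280.]), 0.86)]
pin [(array([217., 338.]), 0.42)]
short_pin [(array([258., 333.]), 0.46)]
wrench [(array([271., 405.]), 0.67)]
amber [(array([209., 139.]), 0.76), (array([181., 313.]), 0.41)]
jar [(array([264., 132.]), 0.66)]
cup [(array([167., 180.]), 0.84), (array([263., 130.]), 0.58)]
mouse [(array([177., 270.]), 0.82)]
union_nut [(array([183., 312.]), 0.65)]
wrist 325.19226210127806 [ 0.31211719 -0.5749864   0.38480302] [[0.38, -0.92, -0.0], [-0.89, -0.37, 0.25], [-0.23, -0.09, -0.97]]
valve []
lever_grip []
lock_hole []
inner_hole []
pin []
short_pin []
wrench [(array([  2., 203.]), 0.58)]
amber []
jar []
cup []
mouse []
union_nut []
```

```bash
python3 - <<'E'
from h import *
cs,ct=robot.calibration('scene'),robot.calibration('top')
D=dict(valve=((208,293),(266,272)),grip=((170,274),(236,283)),lock=((192,274),(240,286)),inner=((191,281),(243,280)),pin=((233,198),(217,338)),short=((198,228),(258,333)),wrench=((189,161),(271,405)),amber=((281,447),(209,139)),jar=((228,448),(264,132)),cup=((315,396),(167,180)),mouse=((291,270),(177,270)))
for k,(a,b) in D.items():
    x,e=tri([world_ray('scene',cs,a),world_ray('top',ct,b)]);print(k,np.round(x,3),e)
a=cv2.imread('pics/scene0.png');b=cv2.imread('pics/top0.png')
cv2.imwrite('pics/s1.png',cv2.resize(a[120:330,140:420],(800,600),interpolation=3))
cv2.imwrite('pics/t1.png',cv2.resize(b[150:315,220:440],(800,600),interpolation=3))
E
```

```text
valve [ 0.445 -0.016 -0.007] [np.float64(5.7), np.float64(5.7)]
grip [ 0.511 -0.049  0.183] [np.float64(2.4), np.float64(2.4)]
lock [ 0.51  -0.056  0.108] [np.float64(6.3), np.float64(6.3)]
inner [ 0.501 -0.038  0.107] [np.float64(6.1), np.float64(6.1)]
pin [ 0.601 -0.236  0.012] [np.float64(6.3), np.float64(6.3)]
short [ 0.467 -0.203  0.023] [np.float64(5.9), np.float64(5.9)]
wrench [ 0.43  -0.432 -0.009] [np.float64(5.1), np.float64(5.1)]
amber [ 0.627  0.407 -0.01 ] [np.float64(1.0), np.float64(1.0)]
jar [ 0.451  0.419 -0.005] [np.float64(3.7), np.float64(3.7)]
cup [0.761 0.278 0.016] [np.float64(0.2), np.float64(0.2)]
mouse [ 0.736 -0.014 -0.006] [np.float64(1.0), np.float64(1.0)]
```

View pics/s1.png

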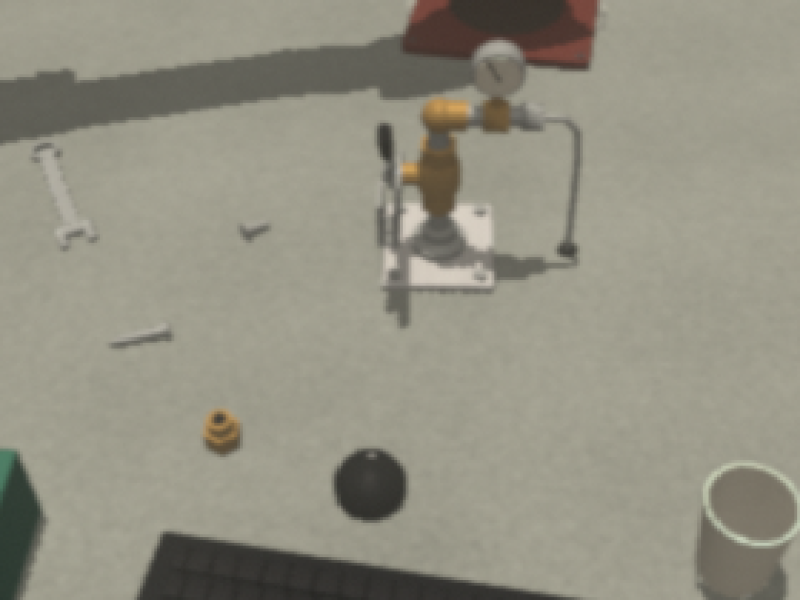

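View pics/t1.png

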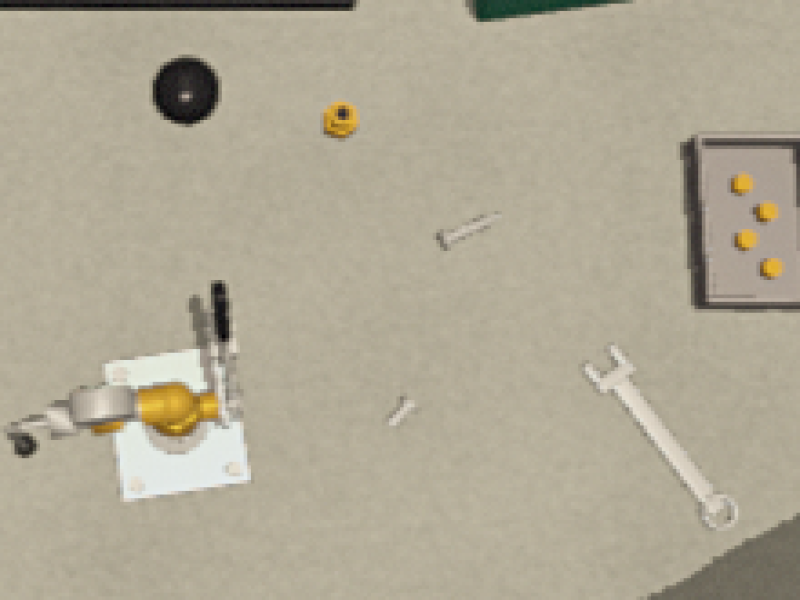

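The scene and top pictures show the valve with its lever half down, around top px (270, 240). The lock pin's head is at about top px (215, 342) and its tip at (208, 357). The short pin lies near (262, 331). I'll bring the wrist camera over the pin and valve.

```bash
cat >> h.py <<'E'
def down(yaw):
    c,s=np.cos(np.radians(yaw)),np.sin(np.radians(yaw));x=np.array([c,s,0]);z=np.array([0,0,-1.]);return np.c_[x,np.cross(z,x),z]
E
python3 -c "
from h import *
print(rel([.56,-.17,.32],down(73)))"
```

```text
[ 45.19 -27.81  -9.74  -0.     0.   -50.44]
```

Request:
servo_tool(rows=[[22,-14,-9.7,0,0,-25],[45.2,-27.8,-9.7,0,0,-50.4],[45.2,-27.8,-9.7,0,0,-50.4],[45.2,-27.8,-9.7,0,0,-50.4],[45.2,-27.8,-9.7,0,0,-50.4],[45.2,-27.8,-9.7,0,0,-50.4],[45.2,-27.8,-9.7,0,0,-50.4],[45.2,-27.8,-9.7,0,0,-50.4],[45.2,-27.8,-9.7,0,0,-50.4],[45.2,-27.8,-9.7,0,0,-50.4]], fingers=1)

```text
time: 3.2
eef_pos: [0.5619, -0.1661, 0.32]
orientation: [0.802, 0.597, 0.001, -0.0]
force: [-0.6, -0.8, -0.6]
width: 0.0012
gripper_force: 0.0
```

```bash
python3 - <<'E'
from h import *
s=robot.read_state();print(np.round(s['eef_pos'],3),s['time'],np.round(s['qpos'],2))
im,c=snap('wrist','w1.png')
import pickle;pickle.dump(c,open('w1.pkl','wb'))
print(-np.array(c['R']).T@c['t'])
for t in ['valve','lever_grip','lock_hole','inner_hole','pin','short_pin']:
    print(t,[(np.round(d['location'],1).tolist(),round(d['p'],2)) for d in robot.mark_of('wrist',t)[:3]])
E
```

```text
[ 0.562 -0.166  0.32 ] 3.2 [ 0.56  0.2  -0.41  1.45  0.08  1.51 -0.14]
[ 0.58175196 -0.10255602  0.48234941]
valve [([106.6, 180.5], 0.63)]
lever_grip [([96.8, 197.1], 0.76)]
lock_hole [([120.0, 217.4], 0.64)]
inner_hole [([105.9, 208.9], 0.62)]
pin [([224.3, 328.0], 0.73), ([117.2, 215.9], 0.59), ([228.0, 220.8], 0.33)]
short_pin [([227.1, 223.7], 0.59)]
```

View pics/w1.png

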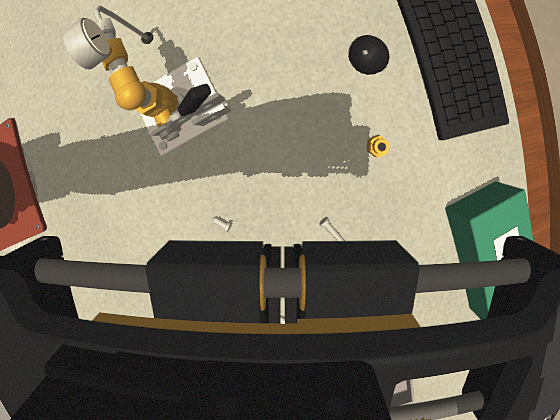

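The wrist picture shows the valve upper left with its lever grip at about (97, 195). The short pin is at (223, 222) and the lock pin's head is at about (222, 326). I'll take a second view from further back.

Request:
servo_tool(rows=[[-6,0,1,0,0,0],[-12,0,2,0,0,0],[-14,0,4,0,0,0],[-14,0,4,0,0,0],[-14,0,4,0,0,0]])

```text
time: 4.18
eef_pos: [0.52, -0.3021, 0.2801]
orientation: [0.803, 0.595, 0.001, -0.0]
force: [-0.2, 0.1, -0.1]
width: -0.0002
gripper_force: 0.0
```

```bash
cat > m.py <<'E'
from h import *
import pickle
s=robot.read_state();print(np.round(s['eef_pos'],3),s['time'])
im,c=snap('wrist','w2.png');pickle.dump(c,open('w2.pkl','wb'))
c1=pickle.load(open('w1.pkl','rb'))
W1=dict(valve=(106.6,180.5),lever_grip=(96.8,197.1),lock_hole=(120,217.4),inner_hole=(105.9,208.9),pin=(224.3,328),short_pin=(227.1,223.7))
cs,ct=robot.calibration('scene'),robot.calibration('top')
S=dict(valve=((208,293),(266,272)),lever_grip=((170,274),(236,283)),lock_hole=((192,274),(240,286)),inner_hole=((191,281),(243,280)),pin=((233,198),(217,338)),short_pin=((198,228),(258,333)))
for t in W1:
    m=robot.mark_of('wrist',t)[:3]
    print(t,[(np.round(d['location'],1).tolist(),round(d['p'],2)) for d in m])
    if m:
        r=[world_ray('wrist',c1,W1[t]),world_ray('wrist',c,m[0]['location'])]
        x,e=tri(r);print('  2w',np.round(x,4),e)
        r+=[world_ray('scene',cs,S[t][0]),world_ray('top',ct,S[t][1])]
        x,e=tri(r);print('  all',np.round(x,4),e)
E
python3 m.py
```

```text
[ 0.52  -0.302  0.28 ] 4.175
valve [([8.5, 175.3], 0.61)]
  2w [ 0.4518 -0.0129  0.0102] [np.float64(0.5), np.float64(0.5)]
  all [ 0.4485 -0.0125 -0.    ] [np.float64(1.6), np.float64(4.7), np.float64(3.8), np.float64(9.3)]
lever_grip []
lock_hole []
inner_hole []
pin [([127.2, 331.2], 0.65)]
  2w [ 0.6074 -0.2459  0.0138] [np.float64(2.7), np.float64(2.7)]
  all [ 0.6045 -0.2404  0.0141] [np.float64(8.1), np.float64(4.8), np.float64(0.7), np.float64(12.4)]
short_pin [([134.2, 215.6], 0.59)]
  2w [ 0.4547 -0.2083  0.0028] [np.float64(0.2), np.float64(0.2)]
  all [ 0.4618 -0.2055  0.0201] [np.float64(2.5), np.float64(5.6), np.float64(6.8), np.float64(7.7)]
```

View pics/w2.png

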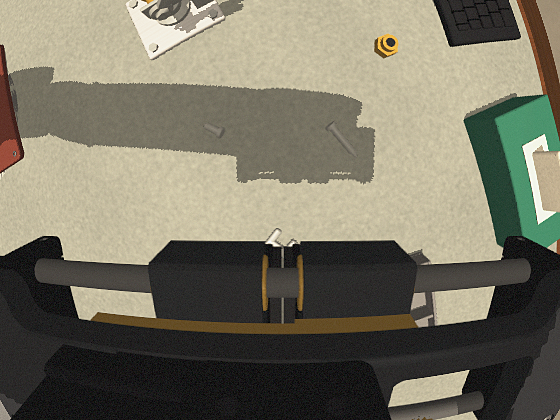

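The second wrist view shows the lock pin's head at about (125, 332) and its tip at (152, 353), with the valve foot at the top edge. The lever comes first: I'll move above it.

```bash
cat >> h.py <<'E'
VO=np.array([.450,-.013]);VY=7.5
def vw(x,y,z):
    c,s=np.cos(np.radians(VY)),np.sin(np.radians(VY));return np.array([VO[0]+c*x-s*y,VO[1]+s*x+c*y,z])
E
python3 - <<'E'
from h import *
import pickle
c=pickle.load(open('w2.pkl','rb'))
for rc,z in (((125,332),.008),((152,353),.004)):print(plane(world_ray('wrist',c,rc),z))
for n in (1,2):
    c=pickle.load(open(f'w{n}.pkl','rb'))
    for rc in {1:[(153,161),(58,200)],2:[(58,152),(15,225)]}[n]: print(n,rc,plane(world_ray('wrist',c,rc),.01))
for x in(-.06,.06):
    for y in (-.055,.055):print(np.round(vw(x,y,.01),3))
print(rel(vw(.03,-.045,.27),down(7.5)))
E
```

```text
[ 0.60758704 -0.24269064  0.008     ]
[ 0.62605347 -0.28577431  0.004     ]
1 (153, 161) [ 0.39981266 -0.06874747  0.01      ]
1 (58, 200) [0.5004617  0.04816071 0.01      ]
2 (58, 152) [ 0.40088722 -0.07280089  0.01      ]
2 (15, 225) [ 0.51574405 -0.05151624  0.01      ]
[ 0.398 -0.075  0.01 ]
[0.383 0.034 0.01 ]
[ 0.517 -0.06   0.01 ]
[0.502 0.049 0.01 ]
[ 2.289e+01 -1.053e+01  9.900e-01  3.000e-02 -2.000e-02  6.552e+01]
```

Request:
servo_tool(rows=[[5,-2.6,0,0,0,10],[10,-5,0,0,0,20],[15,-7.5,0,0,0,30],[20,-10,0,0,0,40],[22.9,-10.5,1,0,0,50],[22.9,-10.5,1,0,0,60],[22.9,-10.5,1,0,0,65.5],[22.9,-10.5,1,0,0,65.5],[22.9,-10.5,1,0,0,65.5]])

```text
time: 5.65
eef_pos: [0.4858, -0.0542, 0.2697]
orientation: [0.998, 0.066, 0.0, 0.0]
force: [0.3, -0.9, 1.1]
width: 0.0011
gripper_force: 0.0
```

```bash
python3 - <<'E'
from h import *
import pickle
s=robot.read_state();print(np.round(s['eef_pos'],3),s['time'])
im,c=snap('wrist','w3.png');pickle.dump(c,open('w3.pkl','wb'))
for t in ['valve','lever_grip','lock_hole','inner_hole']:
    m=robot.mark_of('wrist',t)[:3]
    print(t,[(np.round(d['location'],1).tolist(),round(d['p'],2)) for d in m])
VO[:]=.451,-.010
for th in (.45,.6,.75,.9,1.05,1.2,1.35,1.5,1.6,1.68):
    x=.115*np.sin(th)-.010*np.cos(th)-.0095;z=.1+.115*np.cos(th)+.010*np.sin(th)
    print(th,rel(vw(x,-.045,z),down(7.5))[:3])
E
```

```text
[ 0.486 -0.054  0.27 ] 5.65
valve [([208.4, 246.4], 0.72)]
lever_grip [([187.8, 276.1], 0.62)]
lock_hole [([178.4, 288.4], 0.83)]
inner_hole [([175.8, 270.7], 0.81)]
0.45 [ 0.28 -0.34  6.17]
0.6 [ 1.84 -0.34  6.9 ]
0.75 [ 3.28 -0.34  7.86]
0.9 [ 4.56 -0.34  9.03]
1.05 [ 5.65 -0.34 10.37]
1.2 [ 6.53 -0.34 11.86]
1.35 [ 7.18 -0.34 13.46]
1.5 [ 7.58 -0.34 15.15]
1.6 [ 7.7  -0.34 16.29]
1.68 [ 7.72 -0.34 17.22]
```

View pics/w3.png

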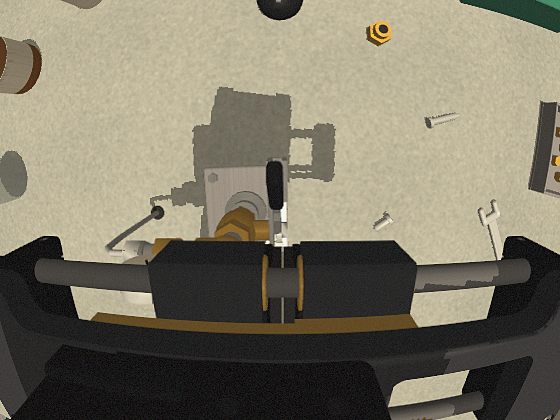

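The lever's sleeve shows at about (187, 275), just left of the finger centre line, consistent with my model. Swinging it down now.

Request:
servo_tool(rows=[[0.0,-0.4,3,0,0,0],[0.3,-0.4,6.2,0,0,0],[1.8,-0.4,6.9,0,0,0],[3.3,-0.4,7.9,0,0,0],[4.6,-0.4,9.0,0,0,0],[5.6,-0.4,10.4,0,0,0],[6.5,-0.4,11.9,0,0,0]])

```text
time: 6.78
eef_pos: [0.5512, -0.0414, 0.1502]
orientation: [0.998, 0.065, 0.001, -0.0]
force: [0.3, 1.2, 1.9]
width: 0.0003
gripper_force: 1.0
```

Request:
servo_tool(rows=[[0.6,0,1.6,0,0,0],[1.0,0,3.3,0,0,0],[1.2,0,4.4,0,0,0],[1.2,0,4.9,0,0,0],[1.2,0,5.3,0,0,0],[1.2,0,5.3,0,0,0],[1.2,0,5.3,0,0,0]])

```text
time: 7.65
eef_pos: [0.5615, -0.0403, 0.1026]
orientation: [0.998, 0.065, 0.0, 0.001]
force: [-23.1, 2.0, 51.7]
width: 0.0001
gripper_force: 25.3
```

The lever is against its stop (z 0.1026, 52 N). I'll back off and look.

Request:
servo_tool(rows=[[0,0,-2,0,0,0],[0,0,-6,0,0,0],[-1,3,-11,0,0,0],[-3,6,-13,0,0,0],[-4,8,-13,0,0,0],[-4,8,-13,0,0,0],[-4,8,-13,0,0,0]], fingers=-1)

```text
time: 8.52
eef_pos: [0.5323, -0.1239, 0.2271]
orientation: [0.998, 0.065, -0.0, -0.0]
force: [0.3, 1.5, 0.2]
width: 0.0626
gripper_force: 0.0
```

```bash
python3 - <<'E'
from h import *
import pickle
s=robot.read_state();print(np.round(s['eef_pos'],3),s['time'],np.round(s['force'],1))
im,c=snap('wrist','w4.png');pickle.dump(c,open('w4.pkl','wb'))
for t in ['valve','lever_grip','lock_hole','inner_hole','pin','short_pin']:
    m=robot.mark_of('wrist',t)[:3]
    print(t,[(np.round(d['location'],1).tolist(),round(d['p'],2)) for d in m])
VO[:]=.451,-.010
for n,p in dict(valve=(0,0,0),grip=(.106,-.045,.093),lock=(.055,-.055,.1),inner=(.055,-.04,.1)).items(): print(n,proj('wrist',c,vw(*p)))
cv2.imwrite('pics/w4c.png',cv2.resize(cv2.cvtColor(im,cv2.COLOR_RGB2BGR)[60:270,140:420],(800,600),interpolation=2))
E
```

```text
[ 0.532 -0.124  0.227] 8.525 [0.3 1.5 0.2]
valve [([243.7, 187.8], 0.59)]
lever_grip [([169.8, 196.4], 0.81), ([243.9, 186.9], 0.33)]
lock_hole [([225.0, 211.4], 0.87)]
inner_hole [([225.1, 191.4], 0.89), ([148.4, 391.1], 0.34)]
pin [([146.2, 389.2], 0.81)]
short_pin [([260.2, 338.3], 0.55)]
valve [241.50197637 187.46126798]
grip [166.13848911 197.95200096]
lock [220.95009612 209.10184376]
inner [220.90868616 193.83122911]
```

View pics/w4c.png

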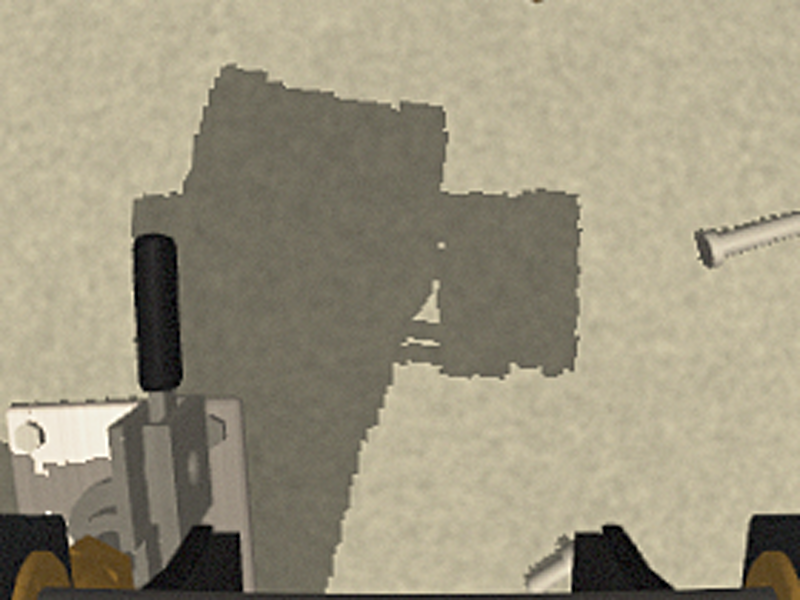

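The crop shows the lever lying in the bracket. The outer cheek's hole is at picture px (223.5, 208), the sleeve centre at (169, 195) and the lock pin's head at (147, 388). I'll fit the valve pose and measure the pin's axis.

```bash
cat > fit.py <<'E'
from h import *
import pickle
from scipy.optimize import least_squares
C={n:pickle.load(open(f'w{n}.pkl','rb')) for n in (1,2,4)}
obs=[(1,(153,161),(-.06,-.055,.01)),(1,(58,200),(.06,.055,.01)),(2,(58,152),(-.06,-.055,.01)),(2,(15,225),(.06,-.055,.01)),
(4,(223.5,208.3),(.055,-.055,.1)),(4,(169.2,195),(.106,-.045,.103)),(4,(142.3,195),(.132,-.045,.092)),(4,(200,225),(.06,-.055,.01)),(4,(201.8,142.8),(.06,.055,.01))]
import h
def f(p):
    VO[:]=p[:2];h.VY=np.degrees(p[2])
    return np.concatenate([proj('wrist',C[n],vw(*X))-rc for n,rc,X in obs])
r=least_squares(f,[.451,-.01,.13],loss='soft_l1')
print(r.x,np.degrees(r.x[2]));print(np.round(f(r.x).reshape(-1,2),1).tolist())
for z in (.008,):
    print('pin o',plane(world_ray('wrist',C[4],(146.2,389.2)),z),plane(world_ray('wrist',C[4],(147.5,387.8)),z), plane(world_ray('wrist',C[2],(127.2,331.2)),z))
im=cv2.imread('pics/w4.png');g=cv2.cvtColor(im,cv2.COLOR_BGR2HSV)[100:175,370:450].astype(int)
# low saturation = steel
m=((g[...,1]<25)).astype(np.uint8)
n,l,st,ce=cv2.connectedComponentsWithStats(m)
i=1+np.argmax(st[1:,4]);ys,xs=np.where(l==i);print(st[i],ce[i]);
P=np.array([plane(world_ray('wrist',C[4],(y+100,x+370)),.007)[:2] for y,x in zip(ys,xs)])
mu=P.mean(0);u,sv,vt=np.linalg.svd(P-mu,full_matrices=False);d=vt[0]*np.sign(vt[0][0]);t=(P-mu)@d;w=(P-mu)@[-d[1],d[0]]
print(mu,np.degrees(np.arctan2(d[1],d[0])),mu+d*t.min(),mu+d*t.max(),np.ptp(w))
E
python3 fit.py
```

```text
[ 0.44822071 -0.01019113  0.14035406] 8.041695045609455
[[3.4, -1.0], [-2.5, -1.1], [1.4, -2.7], [3.0, 0.6], [-0.2, 0.2], [0.7, -1.0], [-1.4, 1.0], [-0.9, -0.3], [-0.9, -1.5]]
pin o [ 0.60615367 -0.24416131  0.008     ] [ 0.60427721 -0.24264089  0.008     ] [ 0.6057095  -0.24524818  0.008     ]
[18 48  1  2  2] [18.  48.5]
[ 0.60313262 -0.24343184] 9.596812166675932 [ 0.60253161 -0.24353346] [ 0.60373362 -0.24333023] 5.30579225561666e-20
```

```bash
sed -i 's/^VO=.*/VO=np.array([.4482,-.0102]);VY=8.04/' h.py; cat >> h.py <<'E'
def tilt(yaw,a):
    "tool x along yaw, dipped by a degrees"
    return down(yaw)@Ro.from_euler('y',-a,degrees=True).as_matrix()
E
python3 - <<'E'
from h import *
print(tilt(-66.8,4)[:,0])
d=np.array([np.cos(np.radians(-66.8)),np.sin(np.radians(-66.8))]);p=np.array([.606,-.2445])+.012*d
print(p);R=tilt(-66.8,4);
if R[2,0]>0: R=tilt(-66.8,-4);print('flip')
print(rel([*p,.09],R)); print('nut',plane(world_ray('top',robot.calibration('top'),(183,312)),.015))
E
```

```text
[ 0.39298229 -0.91689637 -0.06975647]
[ 0.6107273  -0.25552962]
[ 6.04 14.04 13.74  2.59 -3.41 74.28]
nut [ 0.7095741  -0.14855026  0.015     ]
```

Request:
servo_tool(rows=[[1,2,1,0.3,-0.4,9],[2,4,3,0.7,-0.9,19],[3,7,5,1,-1.3,29],[4,10,7,1.3,-1.8,39],[5,12,9,1.7,-2.2,48],[6,14,11,2,-2.6,57],[6,14,13.7,2.3,-3.1,67],[6,14,13.7,2.6,-3.4,74.3],[6,14,13.7,2.6,-3.4,74.3]], fingers=0.1)

```text
time: 10.0
eef_pos: [0.61, -0.2558, 0.0901]
orientation: [0.834, -0.55, -0.029, -0.019]
force: [-0.5, 0.6, 1.9]
width: 0.039
gripper_force: 0.0
```

```bash
python3 - <<'E'
from h import *
import pickle
s=robot.read_state();print(np.round(s['eef_pos'],3),s['time'],s['width'],np.round(s['qpos'],2))
im,c=snap('wrist','w5.png');pickle.dump(c,open('w5.pkl','wb'))
for t in ['pin']:
    m=robot.mark_of('wrist',t)[:3]
    print(t,[(np.round(d['location'],1).tolist(),round(d['p'],2)) for d in m])
d=np.array([np.cos(np.radians(-66.8)),np.sin(np.radians(-66.8))]);o=np.array([.606,-.2445])
for t,z in ((0,.008),(.025,.0063),(.052,.0044)):print(t,proj('wrist',c,np.r_[o+t*d,z]))
cv2.imwrite('pics/w5c.png',cv2.resize(cv2.cvtColor(im,cv2.COLOR_RGB2BGR)[140:290,180:380],(800,600),interpolation=2))
E
```

```text
[ 0.61  -0.256  0.09 ] 10.0 0.03903927582110382 [ 0.48  0.49 -0.17  1.52  0.03  1.18 -2.42]
pin [([230.3, 280.6], 0.97)]
0 [230.14294231 281.58204352]
0.025 [198.88762294 281.54470618]
0.052 [163.72346852 281.50699282]
```

View pics/w5c.png

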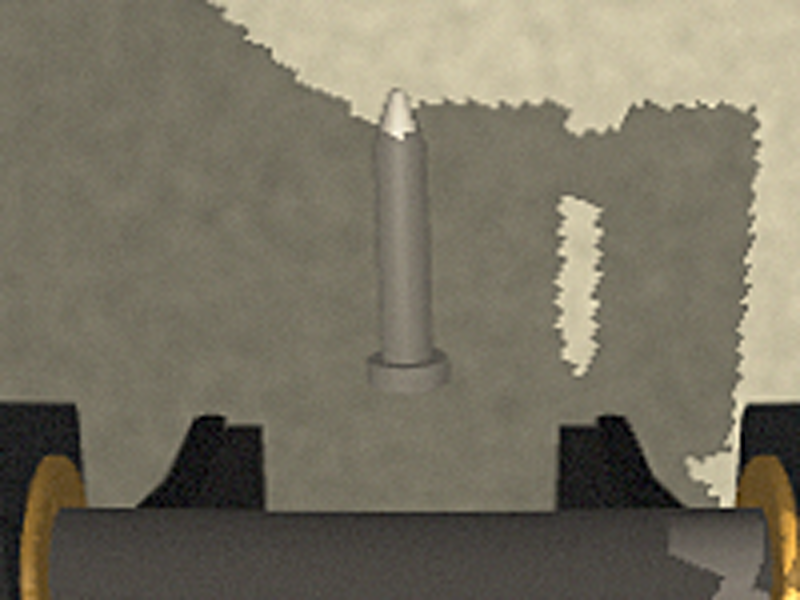

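The pin lies between the fingers: head underside at (230, 282), tip at (162, 280), so it needs about -2° more yaw. Descending to grasp.

```bash
python3 - <<'E'
from h import *
import pickle
c=pickle.load(open('w5.pkl','rb'))
a=plane(world_ray('wrist',c,(230.5,281.6)),.008);b=plane(world_ray('wrist',c,(162.5,279.7)),.0044)
d=(b-a)[:2];y=np.degrees(np.arctan2(d[1],d[0]));print(a,b,np.hypot(*d),y)
p=a[:2]+.012*d/np.hypot(*d);print(p,rel([*p,.0025],tilt(y,4)))
E
```

```text
[ 0.60586886 -0.24422897  0.008     ] [ 0.62810347 -0.29262237  0.0044    ] 0.0532569183937072 -65.32332833870079
[ 0.61087882 -0.2551331 ] [ 0.58 -0.05  8.82 -0.14 -0.05 -1.35]
```

Request:
servo_tool(rows=[[0.3,0,4.5,-0.1,0,-1.3],[0.6,0,7.5,-0.1,0,-1.3],[0.6,0,8.8,-0.1,0,-1.3],[0.6,0,8.8,-0.1,0,-1.3]])

```text
time: 10.6
eef_pos: [0.6103, -0.2556, 0.0028]
orientation: [0.841, -0.541, -0.029, -0.019]
force: [0.7, 0.1, 0.2]
width: 0.0393
gripper_force: 0.0
```

Request:
servo_tool(rows=[[0,0,0,0,0,0],[0,0,0,0,0,0],[0,0,0,0,0,0],[0,0,0,0,0,0],[0,0,0,0,0,0],[0,0,0,0,0,0]], fingers=1)

```text
time: 11.35
eef_pos: [0.6101, -0.2557, 0.0025]
orientation: [0.84, -0.541, -0.029, -0.019]
force: [-0.1, -0.9, 1.4]
width: 0.0088
gripper_force: 30.0
```

Request:
servo_tool(rows=[[0,0,-3,0,0,0],[0,0,-8,0,0,-8],[0,0,-13,0,0,-18],[0,0,-15,0,0,-28],[0,0,-15,0,0,-38],[0,0,-15,0,0,-48],[0,0,-15,0,0,-58],[0,0,-15,0,0,-68],[0,0,-15,0,0,-78],[0,0,-15,0,0,-88]])

```text
time: 12.6
eef_pos: [0.6141, -0.2652, 0.1517]
orientation: [0.98, 0.197, -0.008, -0.034]
force: [-0.2, 0.0, 0.3]
width: 0.0086
gripper_force: 30.0
```

```bash
python3 - <<'E'
from h import *
s=robot.read_state();print(s['width'],s['time'],s['eef_pos'])
print(rel(vw(.055,-.115,.16),down(98.04)))
E
```

```text
0.008614878805880714 12.6 [ 0.61410573 -0.26515317  0.15173059]
[ -3.04 -17.42   0.4   -3.5   -2.52 -75.25]
```

Request:
servo_tool(rows=[[0,-3,0,-0.4,-0.3,-10],[-1,-6,0,-0.9,-0.6,-20],[-1.5,-9,0,-1.4,-1,-30],[-2,-12,0,-1.9,-1.3,-40],[-2.5,-15,0.2,-2.3,-1.7,-50],[-3,-17.4,0.4,-2.8,-2,-60],[-3,-17.4,0.4,-3.3,-2.3,-70],[-3,-17.4,0.4,-3.5,-2.5,-75.2],[-3,-17.4,0.4,-3.5,-2.5,-75.2],[-3,-17.4,0.4,-3.5,-2.5,-75.2]])

```text
time: 13.85
eef_pos: [0.5202, -0.116, 0.1601]
orientation: [0.659, 0.752, 0.0, 0.0]
force: [-0.1, -0.2, -0.6]
width: 0.0089
gripper_force: 30.0
```

```bash
python3 - <<'E'
from h import *
import pickle
s=robot.read_state();print(s['width'],s['time'],s['eef_pos'],np.round(s['force'],1))
im,c=snap('wrist','w6.png');pickle.dump(c,open('w6.pkl','wb'))
for t in ['pin','lock_hole','inner_hole']:
    print(t,[(np.round(d['location'],1).tolist(),round(d['p'],2)) for d in robot.mark_of('wrist',t)[:3]])
R0=Ro.from_quat(s['orientation']).as_matrix()
for q in (-.012,.01,.04):print('pin',q,proj('wrist',c,s['eef_pos']+R0@[q,0,-.0047]))
for n,p in dict(lock=(.055,-.055,.1),inner=(.055,-.04,.1),chL=(.035,-.055,.125),chR=(.075,-.055,.125)).items(): print(n,proj('wrist',c,vw(*p)))
cv2.imwrite('pics/w6c.png',cv2.resize(cv2.cvtColor(im,cv2.COLOR_RGB2BGR)[110:290,160:400],(800,600),interpolation=2))
print(rel(vw(.055,-.115,.0953),down(98.04)))
E
```

```text
0.008881941293815924 13.85 [ 0.52019594 -0.11601672  0.16011392] [-0.1 -0.2 -0.6]
pin [([288.0, 283.0], 0.76)]
lock_hole [([144.4, 279.6], 0.93)]
inner_hole [([122.2, 276.6], 0.89)]
pin -0.012 [286.22071189 281.20557037]
pin 0.01 [247.87229641 281.15544497]
pin 0.04 [190.08892875 281.09776955]
lock [145.66648602 278.52669054]
inner [123.74214343 278.30549845]
chL [147.48981627 245.00310981]
chR [146.78024792 311.13210254]
[-0.03 -0.16  6.48  0.01 -0.   -0.42]
```

View pics/w6c.png

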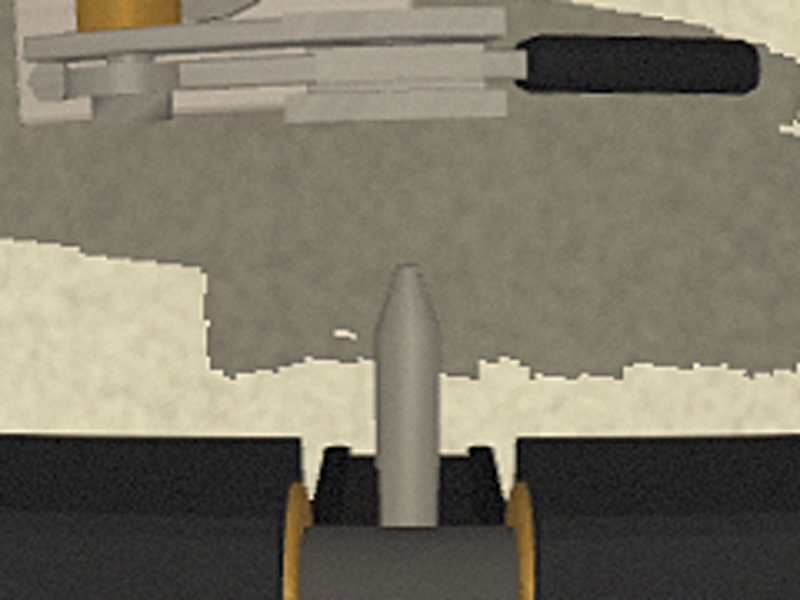

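The pin points straight at the bracket: its tip is at (189, 282), and the outer cheek's top edge spans columns 246–312, row 146. The hole lies about 2 mm left of the pin axis, as computed. Lowering to hole height.

Request:
servo_tool(rows=[[0,-0.2,3,0,0,-0.8],[0,-0.2,5.5,0,0,-0.8],[0,-0.2,6.5,0,0,-0.8],[0,-0.2,6.5,0,0,-0.8],[0,-0.2,6.5,0,0,-0.8]])

```text
time: 14.68
eef_pos: [0.519, -0.1162, 0.0961]
orientation: [0.653, 0.757, 0.0, 0.001]
force: [-0.2, -0.0, -0.7]
width: 0.0091
gripper_force: 30.0
```

```bash
python3 - <<'E'
from h import *
s=robot.read_state();print(s['time'],s['eef_pos'],np.round(s['force'],1))
R0=Ro.from_quat(s['orientation']).as_matrix()
print(rel(vw(.055,-.115,.0953),down(98.5)))
im,c=snap('wrist','w7.png');print([(np.round(d['location'],1).tolist(),round(d['p'],2)) for d in robot.mark_of('wrist','lock_hole')])
print('w',proj('wrist',c,vw(.055,-.055,.1)))
im,c=snap('scene','s7.png')
o=s['eef_pos']-.012*R0[:,0]-.0047*R0[:,2]
for t in('pin','lock_hole','inner_hole'):print(t,[(np.round(d['location'],1).tolist(),round(d['p'],2)) for d in robot.mark_of('scene',t)[:2]])
for X in (o,o+.052*R0[:,0],vw(.055,-.055,.1),vw(.055,-.04,.1)):print(proj('scene',c,X))
cv2.imwrite('pics/s7c.png',cv2.resize(cv2.cvtColor(im,cv2.COLOR_RGB2BGR)[150:240,210:330],(800,600),interpolation=2))
E
```

```text
14.675 [ 0.51896327 -0.11622231  0.09612322] [-0.2 -0.  -0.7]
[-0.01 -0.02  0.08  0.08  0.03 -0.04]
[([147.0, 286.1], 0.95)]
w [149.50826155 281.48180472]
pin []
lock_hole [([192.2, 273.2], 0.59)]
inner_hole [([194.2, 279.7], 0.58)]
[193.49850254 243.94562746]
[193.85555657 263.60593111]
[194.26660706 271.14587928]
[194.39604915 276.8346179 ]
```

View pics/s7c.png

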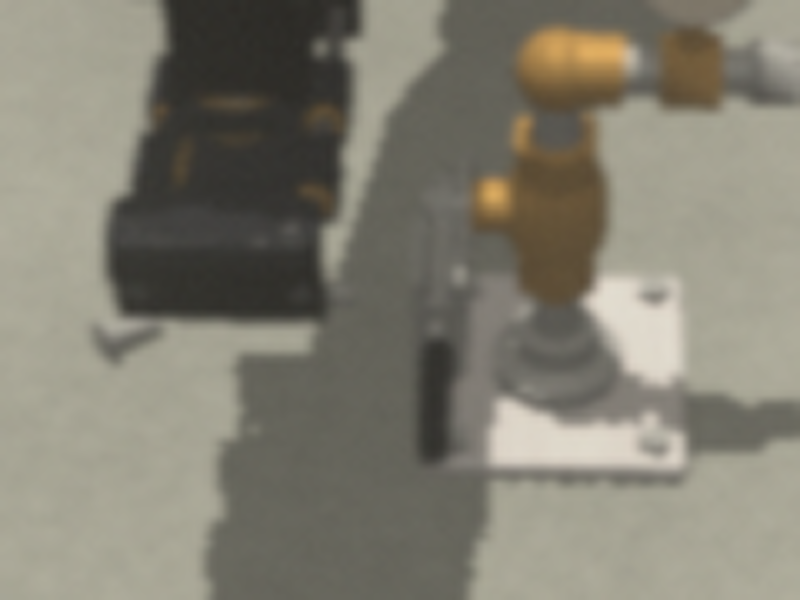

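The hand is 20 mm before the bracket, level with the hole. Pushing in gently by feel.

Request:
servo_tool(rows=[[0.8,0,0.1,0,0,0],[1.6,0,0.1,0,0,0],[2.1,0,0.1,0,0,0],[2.4,0,0.1,0,0,0]])

```text
time: 15.48
eef_pos: [0.5147, -0.0919, 0.0942]
orientation: [0.653, 0.758, 0.0, 0.0]
force: [0.9, 0.5, -1.3]
width: 0.0089
gripper_force: 30.0
```

Request:
servo_tool(rows=[[0.15,0,0,0,0,0],[0.3,0,0,0,0,0],[0.3,0,0,0,0,0]])

```text
time: 15.85
eef_pos: [0.5143, -0.0895, 0.0941]
orientation: [0.653, 0.757, 0.0, 0.0]
force: [0.1, -0.4, -1.1]
width: 0.0089
gripper_force: 30.0
```

Request:
servo_tool(rows=[[0.1,0,0,0,0,0],[0.2,0,0,0,0,0],[0.3,0,0,0,0,0],[0.3,0,0,0,0,0]])

```text
time: 16.35
eef_pos: [0.5141, -0.0866, 0.0943]
orientation: [0.653, 0.757, 0.0, 0.0]
force: [0.7, -0.4, 0.7]
width: 0.009
gripper_force: 30.0
```

Request:
servo_tool(rows=[[0.1,0,0,0,0,0],[0.2,0,0,0,0,0],[0.3,0,0,0,0,0],[0.3,0,0,0,0,0]])

```text
time: 16.85
eef_pos: [0.5137, -0.0836, 0.0943]
orientation: [0.653, 0.757, 0.0, 0.0]
force: [1.3, -1.1, 1.3]
width: 0.0087
gripper_force: 30.0
```

Request:
servo_tool(rows=[[0.1,0,0,0,0,0],[0.2,0,0,0,0,0],[0.3,0,0,0,0,0],[0.3,0,0,0,0,0]])

```text
time: 17.35
eef_pos: [0.5134, -0.0821, 0.0944]
orientation: [0.653, 0.757, -0.0, 0.001]
force: [2.6, -5.9, 2.1]
width: 0.0089
gripper_force: 30.0
```

Request:
servo_tool(rows=[[0.1,0,0,0,0,0],[0.2,0,0,0,0,0],[0.3,0,0,0,0,0],[0.3,0,0,0,0,0]])

```text
time: 17.85
eef_pos: [0.5133, -0.081, 0.0946]
orientation: [0.654, 0.757, -0.001, 0.002]
force: [3.5, -12.5, 1.2]
width: 0.0092
gripper_force: 30.0
```

```bash
python3 - <<'E'
from h import *
s=robot.read_state();print(s['width'],s['eef_pos'],np.round(s['force'],1),np.round(s['wrist_torque'],2))
im,c=snap('wrist','w8.png')
for t in('pin','lock_hole','inner_hole'):print(t,[(np.round(d['location'],1).tolist(),round(d['p'],2)) for d in robot.mark_of('wrist',t)[:2]])
print(rel(vw(.055,-.055,.0953),down(98.5)))
cv2.imwrite('pics/w8c.png',cv2.resize(cv2.cvtColor(im,cv2.COLOR_RGB2BGR)[140:290,180:380],(800,600),interpolation=2))
E
```

```text
0.009190096937392122 [ 0.51330026 -0.08101068  0.0946021 ] [  3.5 -12.5   1.2] [-2.86 -1.15 -0.03]
pin [([285.1, 281.1], 0.94)]
lock_hole [([218.2, 284.4], 0.85)]
inner_hole [([190.5, 280.7], 0.81)]
[ 2.43  0.06 -0.08  0.09  0.23 -0.19]
```

Resistance begins near where the taper lifts the lever. I'll push on with a small sideways correction following the +x force.

Request:
servo_tool(rows=[[0.1,0.05,0,0,0,0],[0.2,0.05,0,0,0,0],[0.3,0.05,0,0,0,0],[0.3,0.05,0,0,0,0]])

```text
time: 18.55
eef_pos: [0.5129, -0.0767, 0.0945]
orientation: [0.654, 0.757, -0.001, 0.001]
force: [1.7, -8.2, 2.2]
width: 0.0089
gripper_force: 30.0
```

```bash
python3 - <<'E'
from h import *
s=robot.read_state();print(s['width'],s['eef_pos'],np.round(s['force'],1),np.round(s['wrist_torque'],2))
print(rel(vw(.055,-.055,.0953),down(98.5)))
im,c=snap('wrist','w9.png')
for t in('pin','lock_hole','inner_hole'):print(t,[(np.round(d['location'],1).tolist(),round(d['p'],2)) for d in robot.mark_of('wrist',t)[:1]])
R0=Ro.from_quat(s['orientation']).as_matrix();print('pin o pred',proj('wrist',c,s['eef_pos']+R0@[-.012,0,-.0047]),proj('wrist',c,vw(.055,-.055,.1)),proj('wrist',c,vw(.035,-.055,.125)),proj('wrist',c,vw(.075,-.055,.125)))
cv2.imwrite('pics/w9c.png',cv2.resize(cv2.cvtColor(im,cv2.COLOR_RGB2BGR)[140:290,180:380],(800,600),interpolation=2))
E
```

```text
0.008920189437656566 [ 0.51292787 -0.07665524  0.09445642] [ 1.7 -8.2  2.2] [-1.98 -0.72 -0.03]
[ 1.99  0.03 -0.09  0.04  0.14 -0.13]
pin [([286.4, 280.0], 0.97)]
lock_hole [([228.9, 284.7], 0.87)]
inner_hole [([199.1, 280.6], 0.61)]
pin o pred [286.19142001 281.19590255] [229.99953612 281.75370938] [246.28860148 235.34809499] [246.79382028 327.96873567]
```

It's moving through: 4.4 mm further and the force dropped. Continuing.

Request:
servo_tool(rows=[[0.1,0.05,0,0,0,0],[0.2,0.05,0,0,0,0],[0.3,0.05,0,0,0,0],[0.3,0.05,0,0,0,0]])

```text
time: 19.25
eef_pos: [0.5128, -0.0742, 0.0944]
orientation: [0.654, 0.757, -0.001, 0.001]
force: [2.7, -9.6, 3.2]
width: 0.0089
gripper_force: 30.0
```

Request:
servo_tool(rows=[[0.1,0.0,0,0,0,0],[0.2,0.0,0,0,0,0],[0.3,0.0,0,0,0,0],[0.4,0.0,0,0,0,0],[0.4,0.0,0,0,0,0]])

```text
time: 19.88
eef_pos: [0.5122, -0.0702, 0.0944]
orientation: [0.654, 0.757, -0.001, 0.001]
force: [1.0, -9.3, 2.2]
width: 0.0091
gripper_force: 30.0
```

Request:
servo_tool(rows=[[0.1,0.0,0,0,0,0],[0.2,0.0,0,0,0,0],[0.3,0.0,0,0,0,0],[0.4,0.0,0,0,0,0],[0.4,0.0,0,0,0,0]])

```text
time: 20.5
eef_pos: [0.5117, -0.0668, 0.0944]
orientation: [0.654, 0.757, -0.001, 0.002]
force: [2.5, -12.1, 2.4]
width: 0.0084
gripper_force: 31.9
```

Request:
servo_tool(rows=[[-0.1,0,0,0,0,0],[-0.1,0,0,0,0,0],[-0.1,0,0,0,0,0],[-0.1,0,0,0,0,0]], fingers=0.35)

```text
time: 21.0
eef_pos: [0.5134, -0.0665, 0.0948]
orientation: [0.653, 0.757, 0.001, 0.002]
force: [8.0, -7.5, -0.9]
width: 0.0278
gripper_force: 4.7
```

Request:
servo_tool(rows=[[-1,0,0,0,0,0],[-2.5,0,0,0,0,0],[-4.2,0,0,0,0,0],[-4.2,0,0,0,0,0]])

```text
time: 21.5
eef_pos: [0.5176, -0.1081, 0.0938]
orientation: [0.654, 0.756, -0.0, -0.0]
force: [-0.4, 0.5, -0.0]
width: 0.0286
gripper_force: 0.0
```

```bash
python3 - <<'E'
from h import *
s=robot.read_state();print(s['width'],s['eef_pos'],np.round(s['force'],1))
print(rel(vw(.055,-.055,.0953),down(98.5)))
im,c=snap('wrist','w10.png')
for t in('pin','lock_hole','inner_hole'):print(t,[(np.round(d['location'],1).tolist(),round(d['p'],2)) for d in robot.mark_of('wrist',t)[:1]])
for y in (-.077,-.055):print(proj('wrist',c,vw(.055,y,.1)))
cv2.imwrite('pics/w10c.png',cv2.resize(cv2.cvtColor(im,cv2.COLOR_RGB2BGR)[120:300,160:400],(800,600),interpolation=2))
E
```

```text
0.02857381177878212 [ 0.51758673 -0.10808864  0.09382824] [-0.4  0.5 -0. ]
[ 5.16  0.02 -0.15 -0.02 -0.01 -0.2 ]
pin [([210.5, 281.8], 0.71)]
lock_hole [([166.2, 285.3], 0.64)]
inner_hole [([134.4, 281.4], 0.87)]
[211.35135256 281.359843  ]
[166.80245587 281.53885023]
```

View pics/w10c.png

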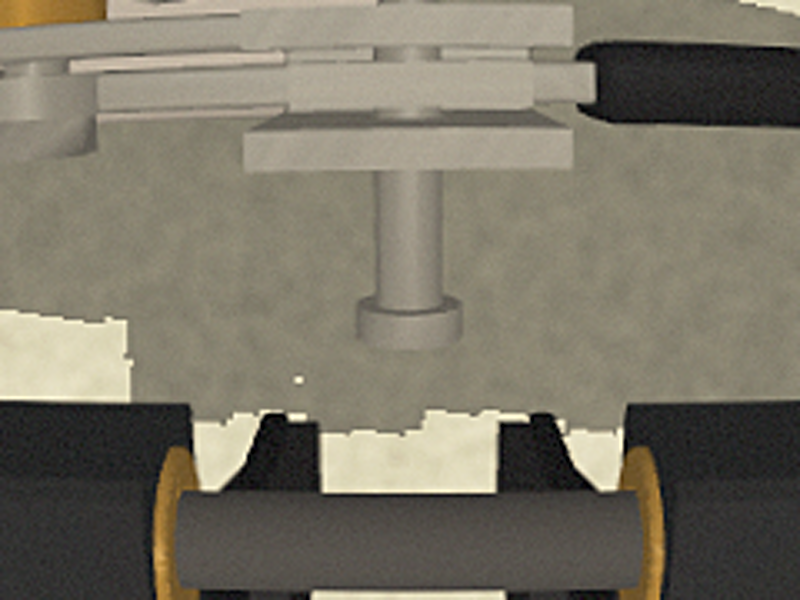

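The pin runs through both cheeks and the lever, with its head about 22 mm out at (210, 282). I'll close the fingers and push the head home.

Request:
servo_tool(rows=[[0,0,0.2,0,0,0],[0,0,0.2,0,0,0],[0,0,0.2,0,0,0],[0.7,0,0.2,0,0,0],[1.4,0,0.2,0,0,0],[1.8,0,0.2,0,0,0],[2.2,0,0.2,0,0,0],[2.6,0,0.2,0,0,0]], fingers=1)

```text
time: 22.7
eef_pos: [0.5141, -0.0824, 0.0924]
orientation: [0.654, 0.757, -0.001, 0.001]
force: [0.8, -8.6, 0.0]
width: 0.0003
gripper_force: 4.2
```

Request:
servo_tool(rows=[[0.3,0,0,0,0,0],[0.6,0,0,0,0,0],[0.9,0,0,0,0,0],[1.2,0,0,0,0,0],[1.4,0,0,0,0,0],[1.4,0,0,0,0,0]])

```text
time: 23.45
eef_pos: [0.5124, -0.0712, 0.0924]
orientation: [0.654, 0.756, -0.002, 0.003]
force: [2.7, -16.2, -2.2]
width: 0.0003
gripper_force: 8.1
```

Request:
servo_tool(rows=[[0.2,0,0,0,0,0],[0.4,0,0,0,0,0],[0.6,0,0,0,0,0],[0.6,0,0,0,0,0]])

```text
time: 23.95
eef_pos: [0.5122, -0.0707, 0.0926]
orientation: [0.656, 0.755, -0.003, 0.005]
force: [7.4, -33.2, -4.9]
width: 0.0008
gripper_force: 16.7
```

Hard stop: 33 N with only 0.5 mm of movement. Backing off to check.

Request:
servo_tool(rows=[[-1,0,0,0,0,0],[-3,0,0,0,0,0],[-5.5,0,0,0,0,0],[-5.5,0,0,0,0,0],[-5.5,0,0,0,0,0]])

```text
time: 24.58
eef_pos: [0.5191, -0.1143, 0.0921]
orientation: [0.653, 0.758, 0.0, -0.0]
force: [-0.7, 1.0, 0.1]
width: 0.0004
gripper_force: 0.0
```

```bash
python3 - <<'E'
from h import *
s=robot.read_state();print(s['time'],s['eef_pos'],np.round(s['force'],1))
im,c=snap('wrist','w11.png')
for t in('pin','lock_hole','inner_hole'):print(t,[(np.round(d['location'],1).tolist(),round(d['p'],2)) for d in robot.mark_of('wrist',t)[:1]])
for y in (-.06,-.055,-.003):print(y,proj('wrist',c,vw(.055,y,.1)))
for y,x in((-.055,.035),(-.055,.075)):print(proj('wrist',c,vw(x,y,.125)))
g=cv2.cvtColor(im,cv2.COLOR_RGB2GRAY);print(g[130:215,282].tolist());print(g[130:215,262].tolist())
E
```

```text
24.575 [ 0.51908407 -0.114343    0.09206706] [-0.7  1.   0.1]
pin [([153.2, 277.0], 0.7)]
lock_hole [([155.3, 286.7], 0.96)]
inner_hole [([117.0, 277.9], 0.83)]
-0.06 [164.14236708 280.61659584]
-0.055 [153.66247996 280.69277849]
-0.003 [ 46.48860784 281.54949075]
[157.14311275 230.33681234]
[157.85982513 330.43468547]
[170, 167, 170, 170, 166, 166, 171, 156, 150, 152, 153, 134, 107, 173, 165, 166, 164, 166, 166, 164, 163, 160, 162, 166, 160, 160, 153, 153, 153, 150, 151, 151, 147, 140, 131, 127, 130, 131, 123, 126, 124, 124, 130, 130, 128, 131, 129, 129, 125, 126, 129, 127, 127, 128, 130, 127, 127, 124, 131, 130, 132, 134, 132, 134, 137, 132, 134, 133, 127, 132, 127, 129, 129, 130, 132, 134, 131, 126, 132, 132, 129, 129, 129, 130, 129]
[169, 167, 166, 168, 164, 168, 165, 165, 158, 161, 169, 117, 85, 170, 160, 157, 154, 159, 156, 158, 154, 156, 156, 155, 159, 143, 125, 131, 131, 134, 131, 130, 129, 128, 128, 130, 129, 131, 129, 128, 128, 128, 133, 133, 133, 133, 131, 132, 127, 130, 127, 120, 120, 126, 128, 128, 127, 130, 131, 132, 136, 134, 132, 131, 134, 129, 129, 131, 130, 132, 131, 128, 129, 128, 128, 127, 133, 131, 130, 129, 130, 124, 127, 125, 124]
```

The head covers rows 156–164, exactly where a seated head should show, and the pin mark coincides with the hole mouth. The robot touches nothing, so I'm handing in.

```bash
python3 -c "
from workcell import robot
print(robot.close_job())"
```

```text
the job is handed in; nothing more can be done
None
```

I swung the lever fully shut into the bracket, pushed the lock pin through both cheeks and the lever until its head seated against the bracket, and handed the job in with the hand clear at about 25 s; the hand-in call gave no verdict.

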